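Pack the top parts tray away in its case

TASK

Lift the top tray, with the heatsink in it, off the stack of three trays without spilling it and leave the other two stacked where they are. Set the loaded tray down gently and flat inside the open case, then shut the case's lid fully. Do not disturb the other things lying about.

Things in the scene. Friction and masses are not known exactly. Their poses are not given: they have to be found in the camera images.
- tray_top_centre (a point): (All sizes in mm.) Top one of three stacked grey plastic trays, loose, about 90 g, open on top: 100 (own x) x 56 (own y) x 28 high, walls 3; a thin dark line runs round the lower edge of its sides, a dark label plate on each end. This point is its centre, half-way up: 14 below the rim, 14 above the underside. z up. See tray_top for how it nests.
- tray_middle_centre (a point): Middle tray, same shape, empty, about 180 g: its centre, 22 below the top tray's centre at the start. To stay.
- tray_bottom_centre (a point): Bottom tray, same shape, empty, on the table: its centre, 14 above the table. To stay.
- heatsink_centre (a point): Bare metal finned heatsink, 40 x 40 x 24, about 120 g, standing loose on the top tray's floor (9 above that tray's underside), so it sticks out 5 above the tray's rim. This point is its centre.
- case_floor (a point): Dark grey metal, fixed open-topped case with a hinged lid: inside 124 (own x) x 136 (own y), outside 132 x 144, flat inner floor 5 above the table, rim 45 above the table. This point is the centre of the inner floor; the case's own x points from its front to the hinge, which lies along its own y at the back; z up.
- lid_hinge (a point): Middle of the lid's hinge line, at the back rim of the case: 70 behind the case's centre along the case's x, 46 above the table. The hinge runs along the case's y.
- lid_edge (a point): On the lid's outer face in the middle of its free edge, 136 from the hinge. The lid is a plate 144 wide and 6 thick, with a tab 40 wide standing 15 further out at the middle of this edge. Own x points from the edge to the hinge; own z is the normal of the outer face (up when shut).
- lid (a joint): Lid angle in rad: 0 shut flat on the rim, 1.57 upright, 2.0 fully open. A stiff hinge: it stays wherever it is left, and takes about 2 N at the edge to move.
- ram_stick: loose memory module, 31 x 133 x 4, lying flat (mm); origin at the centre of its underside. A bystander, not to be moved.
- syringe: loose paste syringe, 21 x 110 x 21, lying (mm); origin at the centre of its underside. A bystander, not to be moved.
- ssd: loose flat 2.5 inch drive, 70 x 100 x 8 (mm); origin at the centre of its underside. A bystander, not to be moved.
- tray_top: The same top tray, origin at the centre of its underside, 14 mm below its centre. Its lowest 6 mm are a narrower foot (90 x 46) hidden inside the tray below with 2 mm play a side, so only its upper 22 mm show, straight above the equally wide walls of the tray below: lift it more than 6 mm to clear, and do not grip the lower tray with it.
Things that resemble listed ones, but are neither listed nor needed, are in the scene too. What is shaped like the part that bears case_floor but blue is not meant.

How it is judged:
By the outcome, as a careful person would: the job done as asked, in the order asked, and still so for the second after the job is handed in, with the robot touching nothing.
It also fails if it takes over 64 s, if anything falls off the work surface, if the arm or the gripper's body presses on something with over 40 N, if the wrist force passes 120 N, or if a joint passes its speed limit or range.

ROBOT

A 6-joint arm with a two-finger parallel gripper is mounted at the origin on the work surface; the furniture and walls round the work are solid. World frame = base frame: x ahead of the robot, y to its left, z up, the work surface at z = 0. Lengths are in m, angles in rad, forces in N, time in s.
With the tool pointing down it reaches from about 0.275 to 0.75 m from the base axis. Payload 10.2 kg.
Tool frame: the origin (TCP) lies midway between the tips of the shut fingers; the grasp point (between the pads) lies 19 mm behind it (env.hold_point_z is the distance from the TCP to the grasp point, in m); z points along the fingers, y is the line along which they close (so a half turn about z gives the same grasp; the last joint's range is limited). The gripper opens to 85 mm and grips with 20 to 120 N. Pads are 22 mm wide; open, the fingers measure 114 mm over their backs; the gripper's body (76 mm by 85 mm) begins 54 mm behind the grasp point. The pads swing forward as they close: fully open they stand 13 mm farther back than shut.
Start: joints at [0.945, 0.313, 1.498, -0, 1.331, -0.223], TCP at [0.206, 0.483, 0.231] pointing down, gripper open.
Joint ranges: [-2.94, 2.94], [-0.97, 2.17], [0.19, 2.56], [-1.23, 4.37], [0.02, 3.11], [-2.88, 2.88]. Speed limits (rad/s): [2.39, 2.39, 3.01, 3.14, 3.14, 3.14].

INTERFACE

Orientations are given as a unit quaternion [x, y, z, w].
In Python, from bench import env, kinematics, monitor, eyes, job gives the robot as it stands. The module is installed in compiled form; this text tells all that it offers. Calls block until the motion is done:
- env.reach(position, orientation): joint-space move of the TCP to a pose.
- env.movel(position, velocity=0.15, frame=None, guard=None): straight line of the TCP; frame=None keeps the orientation; velocity is the mean speed in m/s. With guard (N) it stops when the force on the tool has changed by that much, and returns True; else False.
- env.set_joints(angles): joint-space move.
- env.release() and env.close_gripper(effort=None): open the fingers fully, or close them until they stop; effort is the grip in N (None keeps the last).
- env.hold(seconds).
- kinematics.ik(position, orientation): joint angles nearest the present ones, or None.
- monitor.sense(): the state.
- eyes.grab_frame(name): name is "side" or "top"; returns a dict with "frame" (384x512x3 uint8, red, green, blue), "mtx" (3x3 intrinsics, pixels), "view" (4x4, takes a point from world to camera coordinates). Camera axes: x right, y down, z forward; pixel columns grow to the right and rows downward; lengths in m; the calibration is good to about 2 mm. A picture is of the moment at which its call begins. There is no depth.
A pose or a line that the arm cannot do raises env.MotionError and nothing moves.
- job.hand_in(): hands the job in; it is judged then, once.
The state is a dict: "clock": time; "joints": joint angles; "qvel": joint speeds; "joint_efforts": joint torques, N m; "position": TCP position; "ee_rot": TCP orientation; "contact_force": force on the tool from outside, world axes, zero at the start; "ft_torque": the same for the moment, N m; "finger_gap": opening from 0.0 (shut) to 1.0 (fully open); "gripper_force": force on a finger pad.
Only numpy, scipy, OpenCV 4.12 (cv2) and the standard library are available. Lean on these libraries where they do the work, as an engineer would, in place of code of your own. Each camera call takes 0.05 s, during which the arm holds its last target. There are 200 camera calls.

## Working session

There is one attempt and no reset: what is moved stays moved. The work goes in short steps, each a Python script; the robot and the scene stay as the last script left them, time stands still between calls to the robot, and variables do not carry over. Pictures are saved under pics/ and viewed, at most 10 in all, crops included, and the job is handed in when it is done.

```bash
mkdir -p pics; ls
python3 - <<'E'
from bench import env,eyes,monitor
import cv2,numpy as np
for n in("side","top"):
    f=eyes.grab_frame(n); np.savez(f"pics/{n}0.npz",**f)
    cv2.imwrite(f"pics/{n}0.png",cv2.resize(f["frame"][:,:,::-1],(800,600),interpolation=cv2.INTER_CUBIC))
    print(n,f["mtx"].tolist(),np.round(f["view"],4).tolist())
s=monitor.sense();print(s["clock"],s["position"],s["ee_rot"],env.hold_point_z)
E
```

```text
pics
side [[368.3923357828801, 0.0, 258.05203552006145], [0.0, 368.3923357828801, 194.80082708661652], [0.0, 0.0, 1.0]] [[0.9924, -0.123, -0.0024, -0.515], [-0.0677, -0.5289, -0.846, 0.1344], [0.1028, 0.8397, -0.5332, 0.7658], [0.0, 0.0, 0.0, 1.0]]
top [[399.60379067592277, 0.0, 254.35637961495493], [0.0, 399.60379067592277, 190.06986751851008], [0.0, 0.0, 1.0]] [[0.0161, -0.9999, -0.0032, 0.074], [-0.9856, -0.0153, -0.1682, 0.5105], [0.1681, 0.0058, -0.9858, 0.8465], [0.0, 0.0, 0.0, 1.0]]
0.1 [0.20567236 0.48279056 0.23080483] [ 2.00049474e-01  9.79785624e-01 -5.27892805e-04 -2.45426500e-04] 0.0187
```

View pics/side0.png

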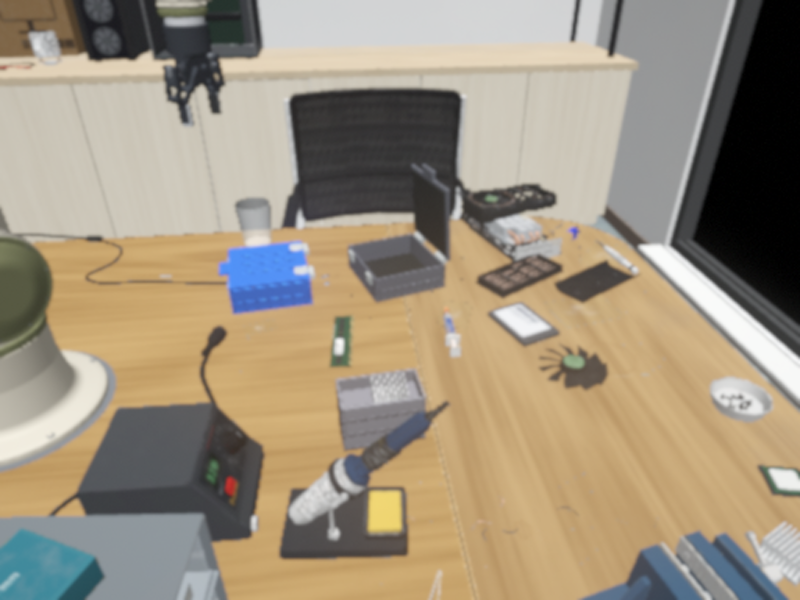

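View pics/top0.png

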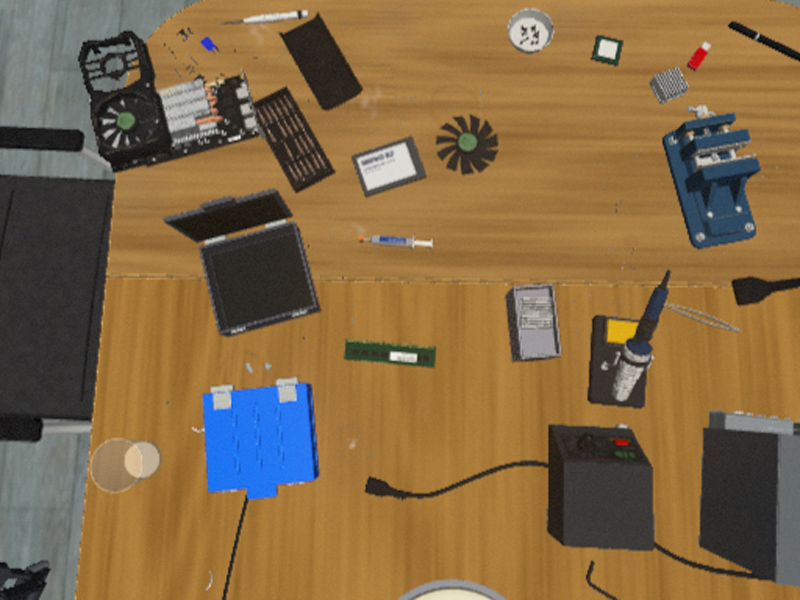

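The side view shows the tray stack at about (380,405) of 800x600, the case at (397,265) with its lid near upright, and the blue decoy at (265,275). The top view shows the stack at (535,322), the case at (262,275) with its hinge on the far side, and the soldering stand just right of the stack. Next I'll zoom in on the stack and the case.

Run:
```python
import cv2,numpy as np
R=[("top",342,206,4),("side",243,258,4),("top",165,168,3),("side",256,160,3)]
T=[]
for n,u,v,k in R:
    im=np.load(f"pics/{n}0.npz")["frame"][:,:,::-1]
    w,h=400//k,300//k; u0,v0=u-w//2,v-h//2
    t=cv2.resize(im[v0:v0+h,u0:u0+w],(400,300),interpolation=cv2.INTER_CUBIC)
    for a in range((u0//10+1)*10,u0+w,10):
        x=int((a-u0+.5)*k);cv2.line(t,(x,0),(x,5 if a%20 else 12),(0,0,255),1)
        if a%20==0:cv2.putText(t,str(a),(x-10,24),0,.35,(0,0,255))
    for a in range((v0//10+1)*10,v0+h,10):
        y=int((a-v0+.5)*k);cv2.line(t,(0,y),(5 if a%20 else 12,y),(0,0,255),1)
        if a%20==0:cv2.putText(t,str(a),(14,y+4),0,.35,(0,0,255))
    T.append(t)
cv2.imwrite("pics/z1.png",np.vstack([np.hstack(T[:2]),np.hstack(T[2:])]))
```

```text
(no output)
```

View pics/z1.png

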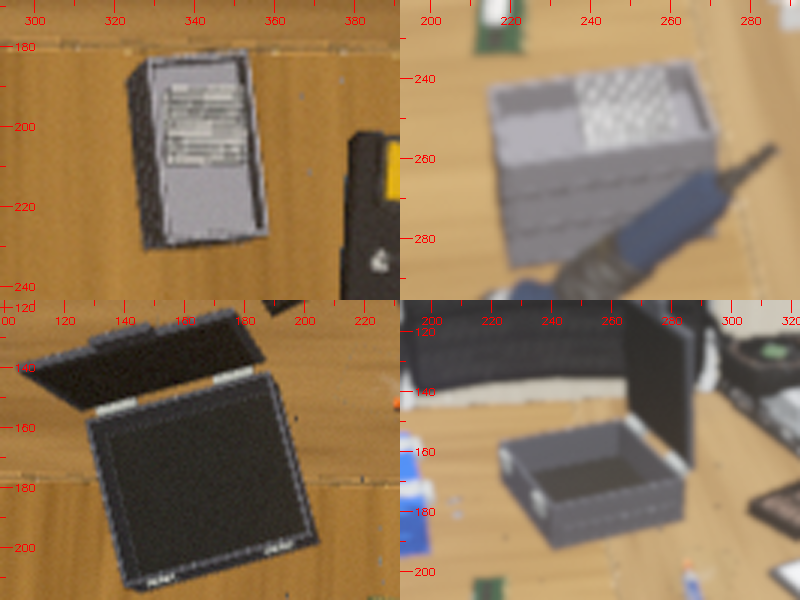

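The zoom shows the rim corners of the stack and the case clearly in both views. The soldering iron's grip passes in front of the stack in the side view only. I'll triangulate the corners.

```bash
cat > h.py <<'E'
import numpy as np,cv2
def P(f): return f["mtx"]@f["view"][:3]
def tri(ft,fs,a,b):
    X=cv2.triangulatePoints(P(ft),P(fs),np.float64(a).T,np.float64(b).T); return (X[:3]/X[3]).T
def cast(f,uv,z):
    V=f["view"];R,t=V[:3,:3],V[:3,3];c=-R.T@t
    d=(R.T@np.linalg.inv(f["mtx"])@np.c_[np.float64(uv),np.ones(len(uv))].T).T
    return c+d*((z-c[2])/d[:,2])[:,None]
E
python3 - <<'E'
from h import *
np.set_printoptions(suppress=True,precision=4)
ft,fs=np.load("pics/top0.npz"),np.load("pics/side0.npz")
def show(n,a,b,z):
    print(n);X=tri(ft,fs,a,b);print("tri\n",X,X.mean(0))
    for f,p in((ft,a),(fs,b)):
        Y=cast(f,p,z);print("cast",Y[:,:2].tolist(),Y.mean(0)[:2]);
        Y=np.roll(Y,-1,0)-Y;print(" len",np.linalg.norm(Y,axis=1),np.degrees(np.arctan2(Y[:,1],Y[:,0])))
# order far-left, far-right, near-right, near-left (top view)
show("tray",[(328.25,183.5),(353.5,181.5),(358.25,227.25),(332.75,229.25)],[(265.75,236),(271.75,254.25),(217.5,261.75),(214.75,242.25)],.072)
show("case",[(128,157.7),(189.3,142.3),(204.7,198.7),(141.3,214.3)],[(266.3,149.7),(284.7,167),(240,178),(223,157)],.045)
print("lid",tri(ft,fs,[(104.7,141.7),(178,120.3)],[(265.6,107.5),(283,119)]))
# heatsink top corners FL FR NR NL in top
print("hs",cast(ft,[(333.7,190),(352.5,189.5),(353.3,209.5),(332.5,209.5)],.077))
print("stand",cast(ft,[(377,211),(379,203),(412,204)],.01))
E
```

```text
tray
tri
 [[ 0.523  -0.0777  0.0705]
 [ 0.5272 -0.1322  0.0712]
 [ 0.4285 -0.1397  0.0712]
 [ 0.4242 -0.0855  0.0716]] [ 0.4757 -0.1088  0.0711]
cast [[0.5212267255406238, -0.077412417812224], [0.5264663573837977, -0.13198441387127258], [0.42788336501375096, -0.13950907854500177], [0.42279929495876434, -0.08545311781455858]] [ 0.4746 -0.1086]
 len [0.0548 0.0989 0.0543 0.0988] [ -84.5157 -175.6352   95.373     4.6702]
cast [[0.5243974048193057, -0.07920890754876442], [0.5277912337981223, -0.13293438282484393], [0.4292551445289569, -0.14046805372816196], [0.4257237729784813, -0.08571560568869285]] [ 0.4768 -0.1096]
 len [0.0538 0.0988 0.0549 0.0989] [ -86.3854 -175.6279   93.6903    3.7727]
case
tri
 [[0.5846 0.3698 0.0406]
 [0.617  0.2299 0.0535]
 [0.4912 0.1912 0.0502]
 [0.4542 0.3305 0.0445]] [0.5367 0.2803 0.0472]
cast [[0.5786184269277674, 0.36823285599181427], [0.6166692613221179, 0.23144482625741183], [0.4878712851271624, 0.19169415415333796], [0.45099464138438783, 0.3300413262188367]] [0.5335 0.2804]
 len [0.142  0.1348 0.1432 0.1332] [ -74.4548 -162.8483  104.9253   16.6599]
cast [[0.5890957075343355, 0.3631274243890392], [0.6235793418782692, 0.24700020347640772], [0.4965849905988489, 0.2016287036107861], [0.45782698167769553, 0.33050207778583607]] [0.5418 0.2856]
 len [0.1211 0.1349 0.1346 0.1353] [ -73.4614 -160.3396  106.7384   13.9574]
lid [[0.5827 0.3741 0.1707]
 [0.6139 0.2292 0.1914]]
hs [[ 0.5063 -0.0879  0.077 ]
 [ 0.508  -0.1282  0.077 ]
 [ 0.4649 -0.1288  0.077 ]
 [ 0.4643 -0.0847  0.077 ]]
stand [[ 0.4707 -0.1992  0.01  ]
 [ 0.4893 -0.2045  0.01  ]
 [ 0.4881 -0.28    0.01  ]]
```

Measured values:

| Item | Measured | Check |
|---|---|---|
| Tray rim height | z = 71 mm | text gives 72 |
| Tray size | 99 x 55 mm | text gives 100 x 56 |
| Tray centre, yaw | (0.4755, -0.109), about 4.4° | within reach |
| Case centre, yaw | (0.536, 0.280), about 15.8° | case 143 x 134 mm outside, text gives 144 x 132 |
| Lid | roughly upright | free edge near z = 0.18 |

I'll grasp the tray now, slightly towards the heatsink.

```bash
cat >> h.py <<'E'
def quat(a):  # tool down, tool x at yaw a (deg)
    a=np.radians(a)/2; return [np.cos(a),np.sin(a),0.,0.]
def snap(eyes,names=("side","top"),tag="x"):
    for n in names: np.savez(f"pics/{n}{tag}.npz",**eyes.grab_frame(n))
def tiles(R,out):
    T=[]
    for n,tag,u,v,k in R:
        im=np.load(f"pics/{n}{tag}.npz")["frame"][:,:,::-1]
        w,h=400//k,300//k; u0,v0=u-w//2,v-h//2
        t=cv2.resize(im[v0:v0+h,u0:u0+w],(400,300),interpolation=cv2.INTER_CUBIC)
        for a in range(u0//10*10+10,u0+w,10):
            x=int((a-u0+.5)*k);cv2.line(t,(x,0),(x,6),(0,0,255),1);a%20 or cv2.putText(t,str(a),(x-10,20),0,.35,(0,0,255))
        for a in range(v0//10*10+10,v0+h,10):
            y=int((a-v0+.5)*k);cv2.line(t,(0,y),(6,y),(0,0,255),1);a%20 or cv2.putText(t,str(a),(10,y+4),0,.35,(0,0,255))
        T.append(t)
    cv2.imwrite(out,np.vstack([np.hstack(T[i:i+2]) for i in range(0,len(T),2)]))
E
python3 - <<'E'
from h import *
from bench import env,eyes,monitor
a=4.4;c=np.array([.4755,-.109])+.006*np.array([np.cos(np.radians(a)),np.sin(np.radians(a))])
env.reach([*c,.20],quat(a))
print(env.movel([*c,.049],.08,guard=8))
snap(eyes,tag="1")
env.close_gripper(35)
snap(eyes,tag="2")
s=monitor.sense();print({k:np.round(s[k],3) for k in("clock","position","joints","contact_force","finger_gap","gripper_force")})
tiles([("top","1",342,206,4),("side","1",243,250,4),("top","2",342,206,4),("side","2",243,250,4)],"pics/z2.png")
E
```

```text
False
{'clock': np.float64(5.058), 'position': array([ 0.482, -0.109,  0.049]), 'joints': array([-0.46 ,  0.477,  1.796, -0.   ,  0.868,  1.034]), 'contact_force': array([-0.88 ,  1.093,  5.386]), 'finger_gap': np.float64(0.642), 'gripper_force': np.float64(37.913)}
```

View pics/z2.png

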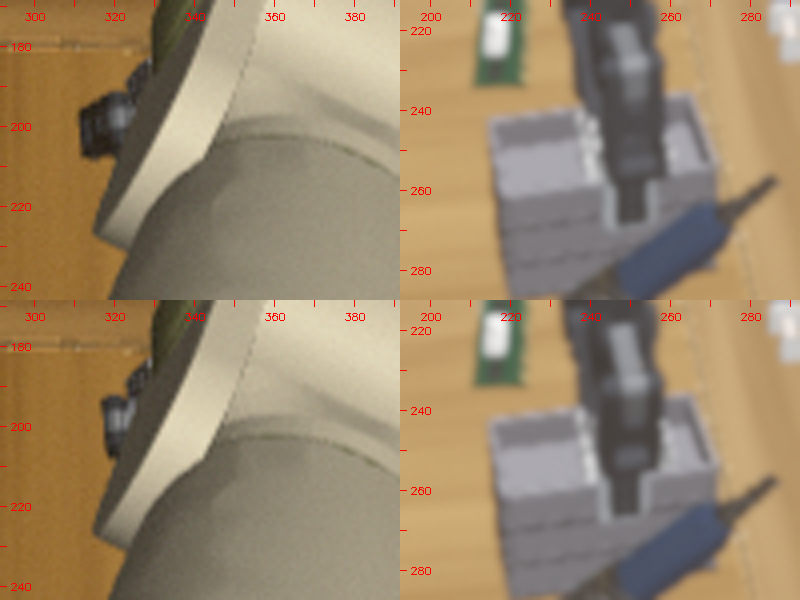

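The fingers straddle the top tray and are closed on it, with the near tip at about (249,266.5) in the side view. I'll check that this is above the seam at z = 50 mm.

Run:
```python
from h import *
fs=np.load("pics/side2.npz")
for z in(.045,.05,.055,.06,.072):
    p=P(fs)@[.482+.002,-.109-.028,z,1];print(z,p[:2]/p[2])
im=fs["frame"].mean(2)
for u in(238,246,248,250,258):print(u,im[252:284,u].astype(int).tolist())
```

```text
0.045 [248.26238722 268.90232954]
0.05 [248.21697377 266.88311781]
0.055 [248.17119953 264.84786433]
0.06 [248.12506018 262.79637717]
0.072 [248.01280972 257.80540111]
238 [172, 175, 172, 169, 169, 170, 167, 154, 137, 128, 125, 124, 124, 125, 126, 118, 114, 118, 123, 124, 124, 124, 124, 122, 114, 113, 119, 123, 124, 123, 117, 105]
246 [78, 77, 75, 72, 71, 75, 81, 85, 86, 87, 87, 89, 92, 95, 107, 122, 129, 129, 125, 124, 123, 123, 119, 112, 110, 108, 98, 87, 79, 76, 75, 76]
248 [97, 95, 88, 79, 73, 71, 75, 75, 76, 74, 75, 77, 77, 78, 94, 118, 128, 126, 125, 124, 123, 121, 115, 114, 111, 101, 89, 84, 83, 83, 83, 83]
250 [99, 95, 88, 78, 73, 73, 75, 76, 75, 75, 75, 77, 77, 80, 98, 123, 130, 127, 124, 123, 124, 123, 114, 107, 100, 93, 87, 86, 86, 86, 87, 86]
258 [129, 139, 150, 154, 150, 139, 129, 125, 124, 123, 125, 125, 117, 112, 117, 123, 122, 118, 107, 95, 89, 87, 88, 88, 88, 88, 87, 88, 86, 84, 81, 79]
```

The seam is at about v = 266.3 and the pad tip at about 265.9, which is too close. I'll regrip 6 mm higher and then lift.

Run:
```python
from h import *
from bench import env,eyes,monitor
p=monitor.sense()["position"]
env.release(); env.movel([p[0],p[1],.055],.03); env.close_gripper(35)
z0=monitor.sense()["contact_force"]
env.movel([p[0],p[1],.075],.03); env.movel([p[0],p[1],.165],.08)
s=monitor.sense();print(z0,{k:np.round(s[k],3) for k in("clock","position","contact_force","ft_torque","finger_gap","gripper_force")})
snap(eyes,tag="3")
tiles([("top","3",342,206,4),("side","3",243,250,3),("side","3",250,200,3),("top","3",165,168,3)],"pics/z3.png")
```

```text
[-0.81596175  0.28166323  3.64546292] {'clock': np.float64(8.3), 'position': array([ 0.481, -0.108,  0.164]), 'contact_force': array([ 1.175, -0.53 , -1.647]), 'ft_torque': array([-0.035, -0.008,  0.005]), 'finger_gap': np.float64(0.642), 'gripper_force': np.float64(37.311)}
```

View pics/z3.png

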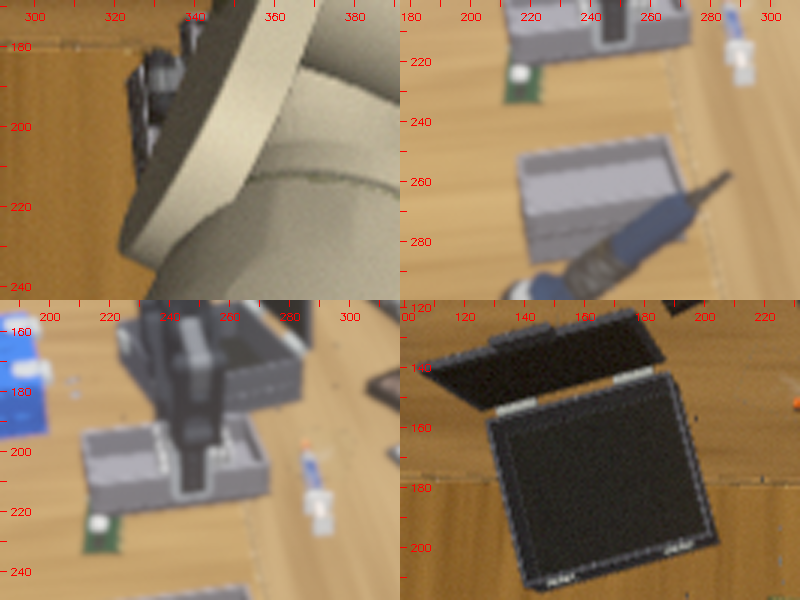

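The top tray is up and level with the heatsink in it, and the measured load of about 2.1 N matches. The two lower trays are still in place. Now I'll carry it over the case.

Run:
```python
from h import *
from bench import env,eyes,monitor
A=16;e=np.array([np.cos(np.radians(A)),np.sin(np.radians(A))])
c=np.array([.535,.281])+(.006-.002)*e
print(env.movel([*c,.165],.12,frame=quat(A),guard=15))
print(env.movel([*c,.085],.08,guard=10))
s=monitor.sense();print({k:np.round(s[k],3) for k in("clock","position","contact_force","finger_gap")})
snap(eyes,tag="4")
tiles([("top","4",165,168,3),("side","4",256,150,4)],"pics/z4.png")
```

```text
False
False
{'clock': np.float64(12.992), 'position': array([0.539, 0.282, 0.086]), 'contact_force': array([ 0.792, -0.436, -2.017]), 'finger_gap': np.float64(0.641)}
```

View pics/z4.png

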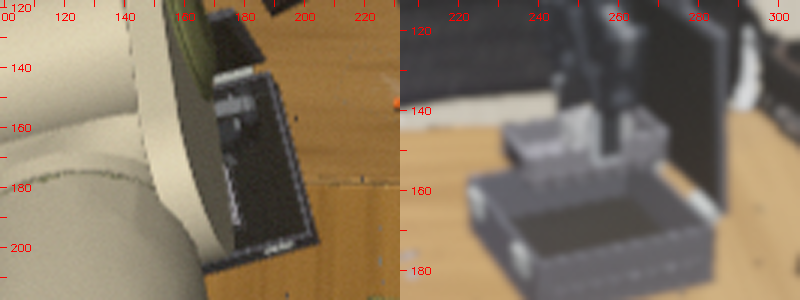

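The tray hangs level above the case, clear of the lid and square with the rim, which is at about (222,158), (238,178) and (284,167) in the side view. I'll lower it.

Run:
```python
from h import *
from bench import env,eyes,monitor
p=monitor.sense()["position"]
print(env.movel([.539,.281,.026],.05,guard=8), monitor.sense()["position"])
print(env.movel([.539,.281,.010],.01,guard=2.0))
s=monitor.sense();print({k:np.round(s[k],4) for k in("clock","position","contact_force","finger_gap")})
snap(eyes,("side",),tag="5")
if abs(s["position"][2]-.016)<.004:
    env.release()
    print(monitor.sense()["contact_force"])
    env.movel([.539,.281,.09],.06,guard=6); env.movel([.539,.281,.27],.15)
    env.reach([.45,.02,.30],quat(16))
    snap(eyes,tag="6"); print(monitor.sense()["clock"])
    tiles([("side","5",256,150,4),("side","6",256,150,4),("top","6",165,168,3),("side","6",256,110,3)],"pics/z5.png")
```

```text
False [0.53919094 0.28107909 0.02636203]
True
{'clock': np.float64(15.4167), 'position': array([0.539 , 0.281 , 0.0162]), 'contact_force': array([-0.8907,  0.1242,  5.4588]), 'finger_gap': np.float64(0.6438)}
[ 0.18281691 -0.06624191  0.7727055 ]
19.8
```

View pics/z5.png

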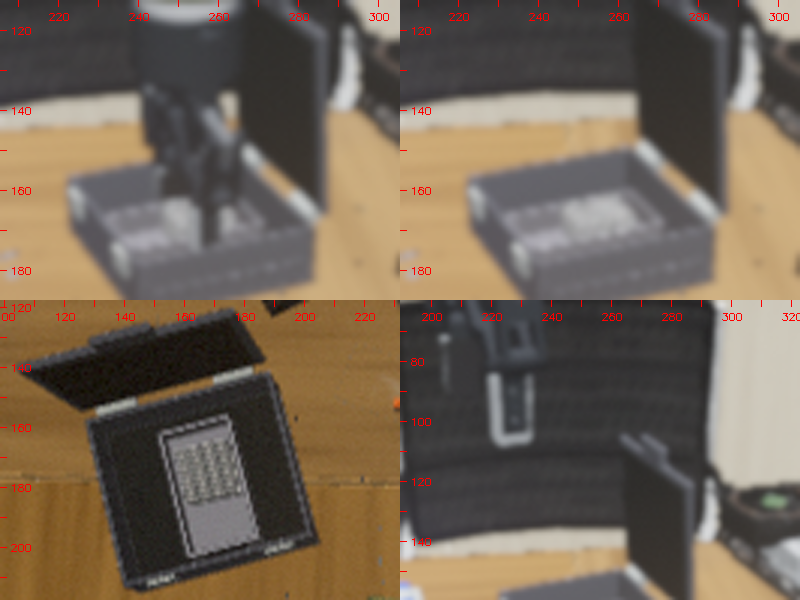

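The tray sits flat in the case, with TCP touchdown at 16.2 mm against 16 predicted. The heatsink is in it and the lid is upright. Next I'll shut the lid with closed fingers, pushing its outer face along its arc.

```bash
cat > lid.py <<'E'
from h import *
A=16;e=np.array([np.cos(np.radians(A)),np.sin(np.radians(A)),0]);Z=np.array([0,0,1.])
H=np.array([.536,.280,.046])+.070*e
def tcp(th,r=.100,t=.006,w=.011):
    n=np.sin(th)*e+np.cos(th)*Z
    return H+r*(-np.cos(th)*e+np.sin(th)*Z)+n*(t+w*np.sin(th))
E
python3 - <<'E'
from lid import *
from bench import env,eyes,monitor,kinematics
env.close_gripper(30)
s=tcp(1.85); up=s.copy(); up[2]=.265
q=[kinematics.ik(p,quat(A)) is not None for p in(up,s)];print(up,s,q)
if all(q):
    env.reach(up,quat(A)); print(env.movel(s,.1,guard=6),monitor.sense()["contact_force"])
    for th in np.arange(1.75,.25,-.1):
        g=env.movel(tcp(th),.07,guard=15); m=monitor.sense()
        print(round(th,2),g,np.round(m["contact_force"],1),np.round(m["position"],3))
        if g:break
    snap(eyes,tag="7");print(m["clock"])
    tiles([("top","7",165,168,3),("side","7",256,150,4)],"pics/z6.png")
E
```

```text
[0.64509477 0.31128242 0.265     ] [0.64509477 0.31128242 0.13755988] [True, True]
False [ 0.09551652 -0.04286076  0.24728622]
1.75 False [-0.2 -0.6  0.3] [0.637 0.309 0.142]
1.65 False [ 0.2 -0.9 -0.1] [0.627 0.306 0.145]
1.55 False [ 0.  -0.5  0.3] [0.618 0.303 0.146]
1.45 False [ 0.2  0.2 -1.2] [0.608 0.301 0.147]
1.35 False [ 0.9  0.4 -0.2] [0.598 0.298 0.147]
1.25 False [-0.  -0.5  1.1] [0.588 0.295 0.146]
1.15 False [-0.1  0.7  0.2] [0.578 0.292 0.144]
1.05 False [ 0.4 -0.  -0.3] [0.568 0.289 0.141]
0.95 False [ 0.6  0.4 -0.5] [0.559 0.287 0.136]
0.85 False [ 0.5 -0.5 -0.1] [0.55  0.284 0.131]
0.75 False [ 0.1 -0.1  0.4] [0.542 0.282 0.124]
0.65 False [ 0.7 -0.8 -0.4] [0.534 0.279 0.117]
0.55 False [ 0.6 -0.   0.2] [0.527 0.277 0.108]
0.45 False [0.7 0.3 0.5] [0.521 0.276 0.099]
0.35 False [-0.5  0.2 -0.1] [0.516 0.274 0.089]
27.8333
```

View pics/z6.png

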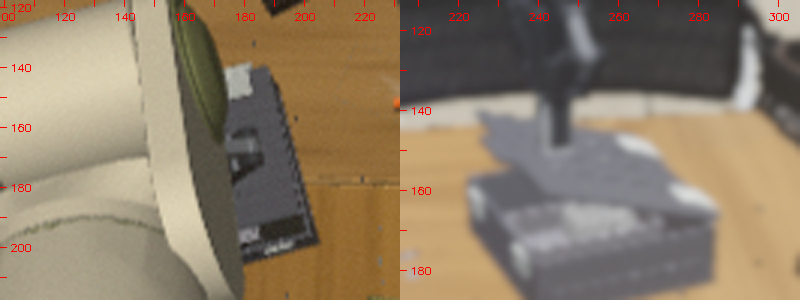

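The lid has followed the fingers down to about 0.35 rad. I'll continue and press it shut under a force guard.

Run:
```python
from lid import *
from bench import env,eyes,monitor
for th in(.25,.15,.08): print(env.movel(tcp(th,.105),.05,guard=15))
p=tcp(0,.105); p[2]=.035
print(env.movel(p,.02,guard=12)); m=monitor.sense();print(m["position"],m["contact_force"])
env.hold(.3); q=m["position"].copy(); q[2]+=.15
env.movel(q,.12); env.reach([.45,.02,.30],quat(A))
snap(eyes,tag="8");m=monitor.sense();print(m["clock"],m["contact_force"])
tiles([("top","8",165,168,3),("side","8",256,160,4),("top","8",342,206,4),("side","8",243,240,3)],"pics/z7.png")
```

```text
False
False
False
True
[0.5029129  0.27050359 0.05194601] [-2.5257523  -0.45705628  7.96898116]
32.5833 [-0.48562088  0.53743602  0.50195167]
```

View pics/z7.png

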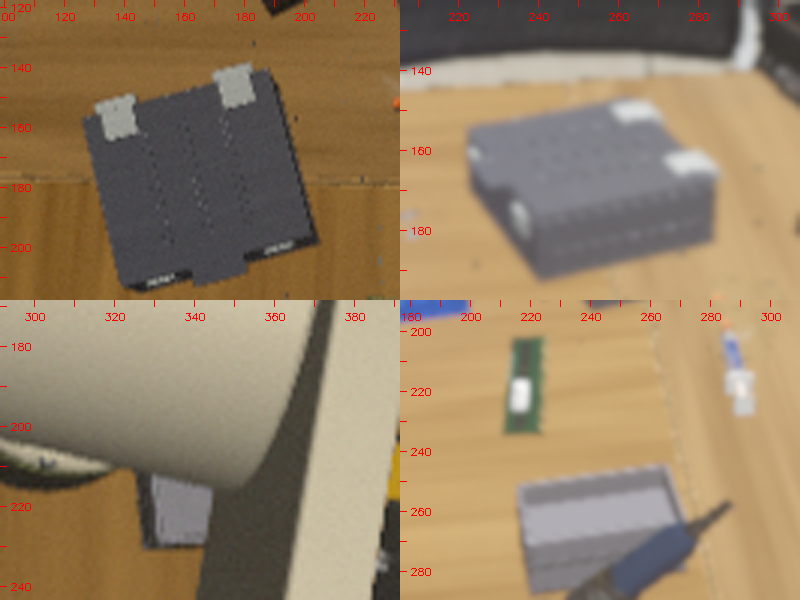

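The lid lies flat on the rim, and contact came at z = 52 mm, as expected for a shut lid. I'll press once more near the free edge to make sure, then hand in.

Run:
```python
from lid import *
from bench import env,eyes,monitor,job
p=tcp(0,.125); a=p.copy(); a[2]=.15
env.reach(a,quat(A)); b=p.copy(); b[2]=.058; env.movel(b,.1,guard=10)
b[2]=.040; print(env.movel(b,.02,guard=22)); m=monitor.sense();print(m["position"],m["contact_force"])
env.movel(a,.12); a[2]=.25; env.movel(a,.15); m=monitor.sense();print(m["clock"],m["contact_force"])
print(job.hand_in())
```

```text
True
[0.48331922 0.26491704 0.05192876] [-2.76168479 -1.311202   10.04822437]
37.0667 [ 0.36694326 -0.72399708 -0.1979794 ]
the job is handed in; nothing more can be done
None
```

The loaded tray is flat inside the case with its lid shut, the other two trays look still stacked where they were, and the job was handed in at about 37 s.

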